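# Clamp a bonded heat spreader to an upright circuit board

### The arm

A 7-joint arm with a two-finger parallel gripper is mounted at the origin on the work surface. World frame = base frame: x ahead of the robot, y to its left, z up, the work surface at z = 0. Lengths are in m, angles in rad, forces in N, time in s.
With the tool pointing down it reaches from about 0.4 to 0.85 m from the base axis. Payload 4.5 kg.
Tool frame: the origin (TCP) lies midway between the tips of the shut fingers; the grasp point (between the pads) lies 19 mm behind it; z points along the fingers, y is the line along which they close (so a half turn about z gives the same grasp; the last joint's range is limited). The gripper opens to 88 mm and grips with 3 to 60 N. Pads are 18 mm wide; open, the fingers measure 123 mm over their backs; the gripper's body (75 mm by 187 mm) begins 45 mm behind the grasp point.
Start: joints at [1.263, 0.689, -0.195, 1.565, 0.157, 0.902, -0.215], TCP at [0.21, -0.589, 0.239] pointing down, gripper open.
Joint ranges: [-3.01, 3.01], [-0.46, 2.08], [-1.47, 1.51], [0.13, 2.56], [-1, 4.14], [0.04, 2.09], [-2.66, 2.66]. Speed limits (rad/s): [2.57, 2.57, 3.14, 3.14, 3.14, 3.14, 3.14].

### API

Orientations are given as a unit quaternion [x, y, z, w].
In Python, from plant import r gives the robot as it stands.
- The arm moves only by the tool move_arm, never from a script. Its argument "targets" is a list that holds one entry, the list of rows, each a list of 7 numbers: the opening, from 0 (shut) to 1 (fully open), then the shift along the tool's x, y, z in mm, then the turn, a rotation vector about the tool's x, y, z in degrees. In form: [[[claw, dx, dy, dz, ax, ay, az], ...]]. A call has 1 to 10 rows; each row is the pose to reach, as a shift and turn from the pose commanded when the call began, along the tool's axes at that moment; what a row does not reach only later rows make up. A row lasts 1/8 s, in which the tool goes at most 62.5 mm and 10.7 degrees, less where a joint would pass 70% of its speed; a pose out of reach is approached as far as the arm can. A call with a gripper value outside its range is refused whole. The fingers move at their own pace and stop on an object; "newtons" is the grip in N (left out, the last holds). Time passes only in rows, so rows that repeat a pose let the fingers close. It gives the time, the measured TCP pose, the force, the opening and the grip force at its end, in the units of the state.
- r.get_state(): the state, without advancing time (a new reading comes with each control period).
- r.snapshot(name): name is "scene" or "side" or "wrist"; returns the picture (420x560x3 uint8, red, green, blue); there is no depth.
- r.camera_info(name): a dict with "fx", "fy", "cx", "cy" (pixels), "k1" (the pictures are not rectified: a ray, as slopes to the right and down, at radius r is drawn at 1 + k1 r^2 times it, then the intrinsics apply), "R" (3x3) and "t" (3): a world point X has camera coordinates R X + t. Camera axes: x right, y down, z forward; pixel columns grow to the right and rows downward; lengths in m; the calibration is good to about 2 mm. A picture is of the moment at which its call begins: read the wrist's pose just before it. camera_info takes no time and is no camera call; for the wrist camera it gives the pose at the moment of the call.
- r.finish_job(): hands the job in; it is judged then, once.
The state is a dict: "clock": time; "q": joint angles; "qd": joint speeds; "joint_torque": joint torques, N m; "tool_pos": TCP position; "eef_rot": TCP orientation; "contact_force": force on the tool from outside, world axes, zero at the start; "moment": the same for the moment, N m; "opening": opening from 0.0 (shut) to 1.0 (fully open); "finger_force": force on a finger pad.
Only numpy, scipy, OpenCV 4.12 (cv2) and the standard library are available. Lean on these libraries where they do the work, as an engineer would, in place of code of your own. Each camera call takes 0.05 s, during which the arm holds its last target. There are 200 camera calls.

### The job

The aluminium heat spreader has just been glued to the circuit board standing in the low vice. First slide the vice's movable jaw fully home against the board; then fetch the spring clamp from the paper tray, squeeze its handles and clip it straight and level over the board's free front edge at the middle of the spreader's height, pushed on until its throat meets the edge, so that its jaws pinch board and spreader together. Leave it hanging there and leave the other things on the bench where they are.

Things in the scene. Friction and masses are not known exactly. Their poses are not given: they have to be found in the camera images.
- vice: low grey board vice fixed on the bench. Origin on the bench, z up. Base 145 x 205 x 16 mm (x -70 to 75, y -155 to 50 mm), jaws 26 mm tall on it from x = -58 mm back. The circuit board stands upright in its x-z plane: y -1 to 1, z 18 to 130, x -100 to 50 mm; its free front edge, towards the robot, is at x = -100 mm. The board does not move
- edge_mid (a point): point on the board's front edge where the clamp belongs, 80 mm above the bench; axes as vice, the clamp goes on along +x. The flat aluminium heat spreader, 36 x 10 x 60 mm, is glued on the board's +y face flush with this edge (36 along x, 60 tall); this point is mid height of the spreader and mid thickness of the 12 mm stack of board and spreader
- vice_jaw (a joint): movable jaw of the vice, m: 0 fully home against the board (end stop), up to 0.026 open; it slides along the vice's y (towards +y closes) with about 2.5 N friction and stays where left
- jaw_grip (a point): top centre of the movable jaw's black grip plate: 34 mm wide along the vice's x, 10 mm thick along its y, 16 to 58 mm above the bench, free on its outer (-y) side; axes as vice. With the jaw home it is 63 mm from the board
- tray: black two-tier paper tray, 300 x 200 mm, fixed, open in front (its -x side, towards the robot); origin on the bench under its centre. Lower floor 4 mm thick, side walls to 46 mm. The upper tier (floor 46 to 50 mm high, walls to 90 mm) begins 50 mm behind the lower front edge, at x = -100 mm, and covers all behind; 42 mm clear between the tiers
- clamp: grey plastic spring clamp with black handle grips, 65 g, lying on its side in the lower tier, nose out in front, handles covered by the upper tier. 103 mm long, 30 mm tall as it lies. Origin on its underside below the hinge pin, +x to the jaw tips, z along the pin. Closed nose 26 mm wide, x 2 to 43 mm; handles x -15 to -60 mm
- clamp_grip (a point): point midway between the clamp's handles where they are squeezed, 42 mm behind the hinge pin, 15 mm above the underside; axes as clamp. At rest the handles spread in a V, 64 mm over their ends; squeezed to the stop (about 17 N here) they are parallel and 30 mm over all, the jaws then 25 mm open at the tips; clipped on the 12 mm stack, 49 mm over their ends
- clamp_throat (a point): bottom of the clamp's throat, the front of its 18 mm hinge barrel, 9 mm ahead of the pin, 15 mm above the underside; it meets the board's edge when the clamp is fully on; axes as clamp
- clamp_left (a joint): angle of the clamp's +y arm, rad: 0 closed, 0.14 pads parallel on the 12 mm stack, 0.30 handles squeezed to the stop; the other arm moves alike. A spring closes it
- spool: bystander: solder spool, 60 mm across, 47 mm tall, standing; origin under its centre. The bench between it and the robot is free
- flux: bystander: amber flux bottle, 36 mm across, 85 mm tall; origin under its centre
- driver: bystander: screwdriver, 160 mm long, lying along its x; origin under its middle
There are look-alikes about, which are no part of the job. There is more than one size of the clamp; the job needs the smallest.

How it is judged:
On the way, in this order (a step that is already met when the one before it is completed fails the run):
1. the movable jaw of the vice is fully home against the board (value of joint vice_jaw below 0.002 m), for 0.2 s.
2. the clamp is clipped over board and spreader (value of joint clamp_left between 0.08 and 0.22 rad and x of clamp_throat in the frame of edge_mid above -0.01 m and contact force between clamp and vice above 3 N), for 0.2 s.
At the end, for the whole second after the job is handed in: Vice jaw within 2 mm of home; clamp at rest, pinching board and spreader (arm angle 0.08 to 0.22 rad, contact over 3 N), throat within 10 mm of the board's edge, within 12 mm of the spreader's mid height, its long axis within 0.2 rad of the push-on direction (all of step 2 and value of joint vice_jaw below 0.002 m and z of clamp_throat in the frame of edge_mid between -0.012 and 0.012 m and angle between the x axis of clamp and the x axis of edge_mid, either way round below 0.2 rad and linear speed of clamp below 0.01 m/s); the robot touches nothing.
It fails at once if the solder spool, flux bottle or screwdriver is moved more than 25 mm (distance of any of spool, flux, driver from where it was at the start of the episode above 0.025 m).
It also fails if it takes over 64 s, if anything falls off the work surface, if the arm or the gripper's body presses on something with over 40 N, if the wrist force passes 120 N, or if a joint passes its speed limit or range.

## Working session

There is one attempt and no reset: what is moved stays moved. The work goes in short steps, Python scripts to look and compute and a tool call to move; the robot and the scene stay as the last step left them, time stands still between calls to the robot, and variables do not carry over. Pictures are saved under pics/ and viewed, at most 12 in all, crops included, and the job is handed in when it is done.

Besides the shell and the picture viewer there is one more tool, called after "Call:" by a JSON object that holds its "fn" and its "kwargs". move_arm: Moves the arm, as the interface text tells. Its arguments: {"type":"object","properties":{"targets":{"type":"array","items":{"type":"array","items":{"type":"array","items":{"type":"number"}}}},"newtons":{"type":"number"}},"required":["targets"]}

```bash
mkdir -p pics; ls; cat > h.py <<'E'
import numpy as np, cv2
from scipy.spatial.transform import Rotation as Ro
from plant import r
def K(i): return np.array([[i['fx'],0,i['cx']],[0,i['fy'],i['cy']],[0,0,1.]]), np.array([i['k1'],0,0,0.])
def pix(i,P):
    k,d=K(i); return cv2.projectPoints(np.atleast_2d(np.array(P,float)),cv2.Rodrigues(np.array(i['R']))[0],np.array(i['t'],float),k,d)[0][:,0]
def ray(i,uv):
    k,d=K(i); p=cv2.undistortPoints(np.array([[uv]],float),k,d)[0,0]
    R=np.array(i['R']); return -R.T@np.array(i['t']), R.T@np.array([p[0],p[1],1.])
def onz(i,uv,z):
    o,v=ray(i,uv); return o+v*(z-o[2])/v[2]
def tri(L):
    A=0;b=0
    for i,uv in L:
        o,v=ray(i,uv); v=v/np.linalg.norm(v); M=np.eye(3)-np.outer(v,v); A=A+M; b=b+M@o
    return np.linalg.solve(A,b)
def save(n,im): cv2.imwrite('pics/'+n+'.png',im[...,::-1])
def rel(pos,Rt):
    s=r.get_state(); R0=Ro.from_quat(s['eef_rot'])
    return R0.inv().apply(np.array(pos)-s['tool_pos'])*1000,(R0.inv()*Rt).as_rotvec(degrees=True)
E
python3 - <<'E'
from h import *
a=r.snapshot('scene');b=r.snapshot('side');save('scene0',cv2.resize(a,(800,600)));save('side0',cv2.resize(b,(800,600)))
np.savez('im0',a=a,b=b)
for n in('scene','side','wrist'):print(n,r.camera_info(n))
print(r.get_state())
E
```

```text
pics
scene {'fx': 391.2706282871294, 'fy': 391.2706282871294, 'cx': 273.14498812384727, 'cy': 207.97486744050292, 'k1': -0.002570164146403555, 'R': array([[ 0.25127025,  0.96791456,  0.00216036],
       [ 0.60845729, -0.15621867, -0.77805877],
       [-0.75275692,  0.19681751, -0.62818778]]), 't': array([-0.14307008, -0.25500972,  1.24129992])}
side {'fx': 540.5509460572259, 'fy': 540.5509460572259, 'cx': 276.72106243039383, 'cy': 200.22615319770998, 'k1': 0.014088855829173068, 'R': array([[-0.97810192, -0.20800457,  0.00712334],
       [-0.14507585,  0.6568518 , -0.73993155],
       [ 0.14923016, -0.7247619 , -0.67264445]]), 't': array([0.53632323, 0.12154228, 1.24871407])}
wrist {'fx': 357.9607549361642, 'fy': 357.9607549361642, 'cx': 278.47176628479826, 'cy': 213.42778951016714, 'k1': 0.02586505227470342, 'R': array([[ 3.35558997e-01, -9.42019049e-01, -5.19455084e-04],
       [-9.06597032e-01, -3.23090924e-01,  2.71466529e-01],
       [-2.55894473e-01, -9.06221000e-02, -9.62447741e-01]]), 't': array([-0.62460381, -0.03786507,  0.38784555])}
{'clock': 0.1, 'q': array([ 1.26280904,  0.68989515, -0.19447969,  1.56620451,  0.15727266,
        0.9025023 , -0.2150847 ]), 'qd': array([ 0.00026501, -0.00136951, -0.00145665, -0.00189998,  0.00030217,
        0.00038193, -0.00088059]), 'joint_torque': array([-3.17079888e-03, -5.28500140e+01, -1.27167083e+00, -1.53838116e+01,
       -5.25912561e-02,  1.97413094e-03,  3.46590537e-05]), 'tool_pos': array([ 0.20924213, -0.58834777,  0.23800177]), 'eef_rot': array([ 9.85429533e-01,  1.70082259e-01, -1.98045355e-04, -7.87777300e-04]), 'contact_force': array([ 0.03951082,  1.19757889, -0.29650304]), 'moment': array([-0.03422822,  0.00792041, -0.01188944]), 'finger_force': 0.0, 'opening': 1.0040268544173006}
```

View pics/scene0.png

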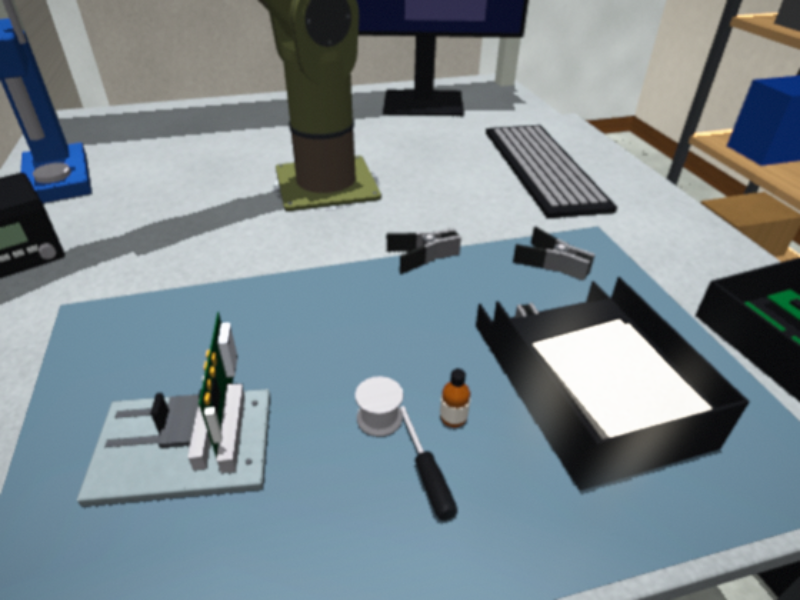

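View pics/side0.png

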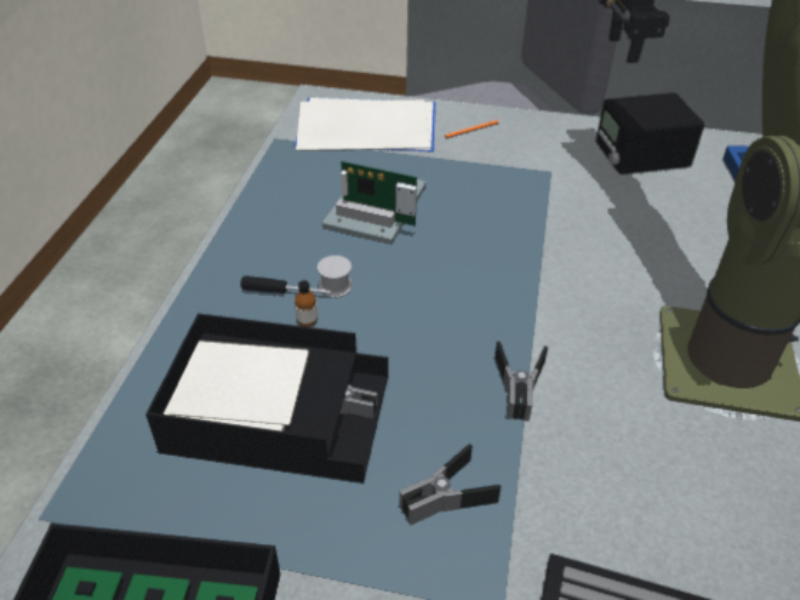

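The tray clamp (side 360,397) is the one described. The look-alikes lie on the bench at side (521,380) and (445,490). Next I'll take a close crop of the tray clamp, vice and tray.

```bash
python3 - <<'E'
from h import *
d=np.load('im0.npz');a,b=d['a'],d['b']
def crop(im,x,y,w,h,s): return cv2.resize(im[y:y+h,x:x+w],None,fx=s,fy=s,interpolation=cv2.INTER_CUBIC)
# tiles 400x300
t=[crop(b,220,105,80,60,5),crop(b,210,240,80,60,5),crop(a,50,210,150,112,400/150)[:300],crop(a,330,190,80,60,5)]
t=[cv2.resize(x,(400,300)) for x in t]
save('m1',np.vstack([np.hstack(t[:2]),np.hstack(t[2:])]))
E
```

```text
(no output)
```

View pics/m1.png

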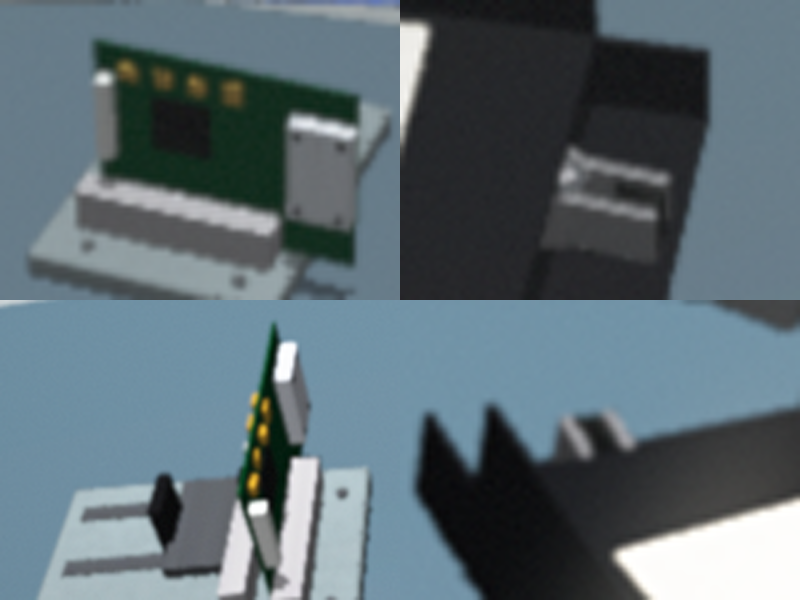

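```bash
python3 - <<'E'
from h import *
from scipy.optimize import least_squares
S=r.camera_info('side');C=r.camera_info('scene')
sv=lambda u,v:(220+u/5,105+v/5); st=lambda u,v:(210+(u-400)/5,240+v/5)
cv=lambda u,v:(50+u/2.667,210+(v-300)/2.667); f=lambda u,v:(u*.7,v*.7)
def fit(obs,g):
    def res(p):
        o=[]
        for i,uv,P in obs:
            X=[p[0]+np.cos(p[2])*P[0]-np.sin(p[2])*P[1],p[1]+np.sin(p[2])*P[0]+np.cos(p[2])*P[1],P[2]]
            o.append(pix(i,X)[0]-uv)
        return np.ravel(o)
    s=least_squares(res,g,loss='soft_l1'); print(s.x.round(4),np.degrees(s.x[2]).round(2)); print(res(s.x).reshape(-1,2).round(1).tolist()); return s.x
fit([(S,sv(93,40),(.05,0,.13)),(S,sv(357,97),(-.1,0,.13)),(S,sv(353,262),(-.1,0,.018)),(S,sv(30,258),(.075,.05,.016)),
 (C,cv(275,322),(-.1,0,.13)),(C,cv(368,470),(-.07,.05,.016)),(C,cv(78,490),(-.07,-.155,.016)),(C,f(262,488),(.075,.05,.016)),(C,f(82,500),(.075,-.155,.016))],[.7,-.3,0])
fit([(S,f(388,357),(-.15,-.1,.046)),(S,f(364,477),(-.15,.1,.046)),(S,f(198,318),(.15,-.1,.09)),(S,f(152,412),(.15,.1,.09)),(S,f(355,335),(-.1,-.1,.09)),(C,f(480,305),(-.15,-.1,.046)),(C,f(747,402),(.15,.1,.09)),(C,f(583,465),(.15,-.1,.09))],[.7,.2,0])
for p,z in [((668,178),.034),((657,216),.034),((655,262),.004),((572,160),.034),((572,182),.034),((562,200),.034),((545,247),.004)]: print(p,onz(S,st(*p),z).round(4))
c4=lambda u,v:(330+(u-400)/5,190+(v-300)/5)
for p in [(560,420),(578,415),(605,415),(620,412)]: print(p,onz(C,c4(*p),.034).round(4))
# bystanders
print('spool',onz(C,f(379,395),.047),'flux',onz(C,f(456,375),.085),'big1',onz(S,f(521,385),.02),'big2',onz(S,f(440,487),.02))
print('jawgrip scene',onz(C,cv(163,477),.058), onz(C,cv(163,540),.02))
E
```

```text
[ 0.6568 -0.2324 -0.1452] -8.32
[[-0.8, -0.8], [-0.4, -0.8], [-0.7, 0.4], [-2.1, -1.7], [0.2, -0.6], [1.2, -2.4], [-0.9, -1.1], [0.7, -3.5], [-4.2, 0.3]]
[0.6741 0.2535 0.0263] 1.51
[[0.7, 0.1], [-2.0, -8.4], [0.6, -5.0], [-5.2, -0.4], [1.1, -1.6], [-0.8, -2.6], [1.5, -0.4], [8.2, -16.5]]
(668, 178) [0.5315 0.2146 0.034 ]
(657, 216) [0.5313 0.2356 0.034 ]
(655, 262) [0.5324 0.2365 0.004 ]
(572, 160) [0.5738 0.2137 0.034 ]
(572, 182) [0.5708 0.2255 0.034 ]
(562, 200) [0.5724 0.2358 0.034 ]
(545, 247) [0.5803 0.2387 0.004 ]
(560, 420) [0.5379 0.209  0.034 ]
(578, 415) [0.5367 0.2181 0.034 ]
(605, 415) [0.5397 0.2296 0.034 ]
(620, 412) [0.5394 0.2369 0.034 ]
spool [ 0.67006821 -0.04072981  0.047     ] flux [0.69493408 0.04924769 0.085     ] big1 [0.32222712 0.13922093 0.02      ] big2 [0.41347315 0.34358962 0.02      ]
jawgrip scene [ 0.61190367 -0.30412529  0.058     ] [ 0.63193859 -0.31233154  0.02      ]
```

```bash
cat >> h.py <<'E'
def down(yaw): # tool x at yaw deg (world), tool z down
    c,s=np.cos(np.radians(yaw)),np.sin(np.radians(yaw)); return Ro.from_matrix(np.array([[c,s,0],[s,-c,0],[0,0,-1]]))
VO=np.array([.6568,-.2324]);VY=-8.32
def vice(x,y,z):
    a=np.radians(VY);return np.array([VO[0]+np.cos(a)*x-np.sin(a)*y,VO[1]+np.sin(a)*x+np.cos(a)*y,z])
def show(pos,Rt):
    a,b=rel(pos,Rt);print('shift',a.round(1),'turn',b.round(1))
E
python3 - <<'E'
from h import *
show(vice(-.015,-.125,.2),down(81.7))
w=r.camera_info('wrist');s=r.get_state();R0=Ro.from_quat(s['eef_rot'])
o=-np.array(w['R']).T@w['t'];print('cam in tool',R0.inv().apply(o-s['tool_pos']),R0.inv().apply(np.array(w['R'])[2]))
E
```

```text
shift [469.2 -81.8  38.1] turn [ -0.1  -0.  -62.1]
cam in tool [ 6.91416157e-02  9.39736141e-05 -1.45242760e-01] [-0.27134898  0.00116026  0.96248033]
```

Call:
{"fn": "move_arm", "kwargs": {"targets": [[[0,59,-10,5,0,0,-8],[0,118,-20,10,0,0,-16],[0,176,-31,14,0,0,-24],[0,235,-41,19,0,0,-32],[0,294,-51,24,0,0,-40],[0,352,-61,29,0,0,-48],[0,411,-72,33,0,0,-56],[0,469,-82,38,0,0,-62],[0,469,-82,38,0,0,-62],[0,469,-82,38,0,0,-62]]]}}

```text
clock: 1.35
tool_pos: [0.623, -0.3549, 0.1999]
eef_rot: [0.757, 0.653, -0.001, -0.0]
contact_force: [-0.0, -0.7, -0.3]
opening: 0.007
finger_force: 0.0
```

```bash
python3 - <<'E'
from h import *
s=r.get_state();print(s['clock'],s['tool_pos'],s['q'],s['contact_force']);w=r.camera_info('wrist');print(Ro.from_quat(s['eef_rot']).as_matrix().round(3).tolist())
im=r.snapshot('wrist');np.savez('w1',im=im,w=w)
for p in [(-.015,-.068,.058),(-.1,0,.13),(.05,0,.13)]:
  q=pix(w,vice(*p))[0];print(p,q*800/560)
save('w1',cv2.resize(im,(800,600)))
E
```

```text
1.35 [ 0.62303377 -0.35489417  0.19994397] [ 0.64861168  0.88631403 -0.43055124  1.27414447  0.38062085  1.0623234
  0.02556987] [-0.00326356 -0.69538139 -0.33166681]
[[0.147, 0.989, -0.002], [0.989, -0.147, -0.001], [-0.001, -0.002, -1.0]]
(-0.015, -0.068, 0.058) [399.91919815 181.21082617]
(-0.1, 0, 0.13) [170.35860976  -1.06352927]
(0.05, 0, 0.13) [576.13939744  -1.48735595]
```

View pics/w1.png

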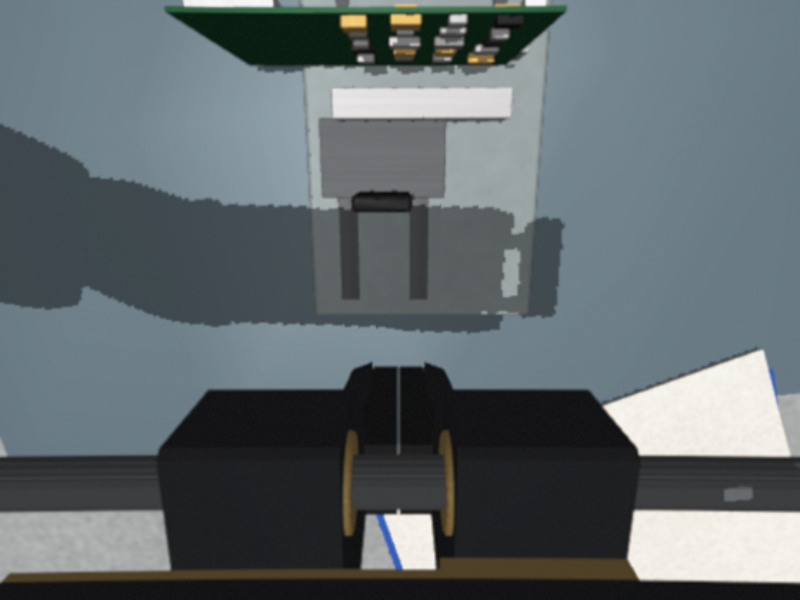

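```bash
python3 - <<'E'
from h import *
d=np.load('w1.npz',allow_pickle=True);w=d['w'].item();f=lambda u,v:(u*.7,v*.7)
a=np.radians(VY)
for n,uv,z in [('tL',(353,193),.058),('tR',(411,193),.058),('bL',(353,211),.058),('bR',(411,211),.058),('board f',(167,8),.13),('board b',(565,8),.13),('basefl',(318,313),.016),('basefr',(527,313),.016),('boardbot front',(250,66),.018),('boardbot b',(513,66),.018)]:
  P=onz(w,f(*uv),z);q=P[:2]-VO;print(n,P.round(4),'vice',np.round([np.cos(a)*q[0]+np.sin(a)*q[1],-np.sin(a)*q[0]+np.cos(a)*q[1]],4))
E
```

```text
tL [ 0.6057 -0.3     0.058 ] vice [-0.0408 -0.0742]
tR [ 0.6372 -0.3046  0.058 ] vice [-0.0089 -0.0743]
bL [ 0.6041 -0.3096  0.058 ] vice [-0.041 -0.084]
bR [ 0.6359 -0.3143  0.058 ] vice [-0.0089 -0.084 ]
board f [ 0.5558 -0.2206  0.13  ] vice [-0.1016 -0.003 ]
board b [ 0.7021 -0.2421  0.13  ] vice [ 0.0462 -0.003 ]
basefl [ 0.565  -0.3763  0.016 ] vice [-0.07   -0.1556]
basefr [ 0.7038 -0.3968  0.016 ] vice [ 0.0703 -0.1558]
boardbot front [ 0.5549 -0.222   0.018 ] vice [-0.1023 -0.0045]
boardbot b [ 0.7067 -0.2444  0.018 ] vice [ 0.0511 -0.0047]
```

Wrist view: the grip plate top spans about (353–411, 193–211), so the jaw is about 13 mm open. The board's front top corner is at (167,8). I'll go down outside the plate and push.

Call:
{"fn": "move_arm", "kwargs": {"targets": [[[0,3,-9,55,0,0,0],[0,6,-9,110,0,0,0],[0,8,-9,165,0,0,0],[0,8,-9,168,0,0,0],[0,18,-9,168,0,0,0],[0,28,-9,168,0,0,0],[0,35,-9,168,0,0,0],[0,40,-9,168,0,0,0],[0,43,-9,168,0,0,0],[0,43,-9,168,0,0,0]]]}}

```text
clock: 2.65
tool_pos: [0.6214, -0.3103, 0.0328]
eef_rot: [0.757, 0.653, 0.0, 0.0]
contact_force: [0.3, -1.8, 0.2]
opening: 0.005
finger_force: 0.7
```

Call:
{"fn": "move_arm", "kwargs": {"targets": [[[0,2,0,0,0,0,0],[0,4,0,0,0,0,0],[0,4,0,0,0,0,0]]]}}

```text
clock: 3.02
tool_pos: [0.6214, -0.3088, 0.0327]
eef_rot: [0.757, 0.653, -0.001, 0.001]
contact_force: [1.9, -5.2, 0.1]
opening: 0.004
finger_force: 2.7
```

Call:
{"fn": "move_arm", "kwargs": {"targets": [[[0,2,0,0,0,0,0],[0,4,0,0,0,0,0],[0,4,0,0,0,0,0],[0,4,0,0,0,0,0]]]}}

```text
clock: 3.52
tool_pos: [0.6214, -0.3088, 0.0327]
eef_rot: [0.758, 0.652, -0.003, 0.003]
contact_force: [1.0, -10.7, 0.2]
opening: 0.003
finger_force: 5.4
```

Call:
{"fn": "move_arm", "kwargs": {"targets": [[[0,-10,0,0,0,0,0],[0,-25,0,-10,0,0,0],[0,-25,0,-70,0,0,0],[0,-25,0,-130,0,0,0],[0,-25,0,-190,0,0,0],[0,-25,0,-200,0,0,0],[0,-25,0,-200,0,0,0]]]}}

```text
clock: 4.4
tool_pos: [0.6187, -0.3273, 0.2334]
eef_rot: [0.757, 0.653, 0.0, 0.0]
contact_force: [-0.6, -0.9, -1.1]
opening: 0.005
finger_force: 0.0
```

```bash
sed -i 's/^VO=.*;/VO=np.array([.6549,-.2352]);/' h.py; python3 - <<'E'
from h import *
s=r.get_state();print(s['clock'],s['tool_pos'])
w=r.camera_info('wrist');im=r.snapshot('wrist');np.savez('w2',im=im,w=w)
for z in (0,-.013):print(pix(w,[vice(-.0405,-.068+z,.058),vice(-.0065,-.068+z,.058)]))
show([.49,.225,.2],down(180))
E
```

```text
4.4 [ 0.61873182 -0.32725494  0.23337243]
[[258.36980949 159.91666598]
 [296.4611227  159.86790671]]
[[258.611075   174.37497292]
 [296.27518645 174.3247051 ]]
shift [ 527.4 -207.1   32.6] turn [ -0.1  -0.1 -98.4]
```

Call:
{"fn": "move_arm", "kwargs": {"targets": [[[1,53,-21,0,0,0,-10],[1,105,-41,0,0,0,-20],[1,158,-62,0,0,0,-29],[1,211,-83,0,0,0,-39],[1,264,-104,0,0,0,-49],[1,316,-124,5,0,0,-59],[1,369,-145,10,0,0,-69],[1,422,-166,18,0,0,-79],[1,475,-186,26,0,0,-89],[1,527,-207,33,0,0,-98]]]}}

```text
clock: 5.7
tool_pos: [0.4895, 0.225, 0.1975]
eef_rot: [0.001, 1.0, -0.001, -0.002]
contact_force: [0.7, 1.0, -0.4]
opening: 0.999
finger_force: 0.0
```

Call:
{"fn": "move_arm", "kwargs": {"targets": [[[1,0,0,0,0,0,0],[1,0,0,0,0,0,0]]]}}

```text
clock: 5.95
tool_pos: [0.4904, 0.2229, 0.1981]
eef_rot: [0.004, 1.0, -0.001, -0.002]
contact_force: [0.4, 0.2, 0.4]
opening: 1.001
finger_force: 0.0
```

```bash
python3 - <<'E'
from h import *
s=r.get_state();print(s['clock'],s['tool_pos'],s['q'])
w=r.camera_info('wrist');im=r.snapshot('wrist');np.savez('w3',im=im,w=w)
v=np.load('w2.npz',allow_pickle=True)['im'][110:210,210:350]
im=cv2.resize(im,(800,600)); im[450:600,0:210]=cv2.resize(v,(210,150)); save('w3',im)
E
```

```text
5.95 [0.49043097 0.2228948  0.19810531] [-0.0318374   0.75017583 -0.83109838  1.84760166  0.714015    0.87704492
  0.3470381 ]
```

View pics/w3.png

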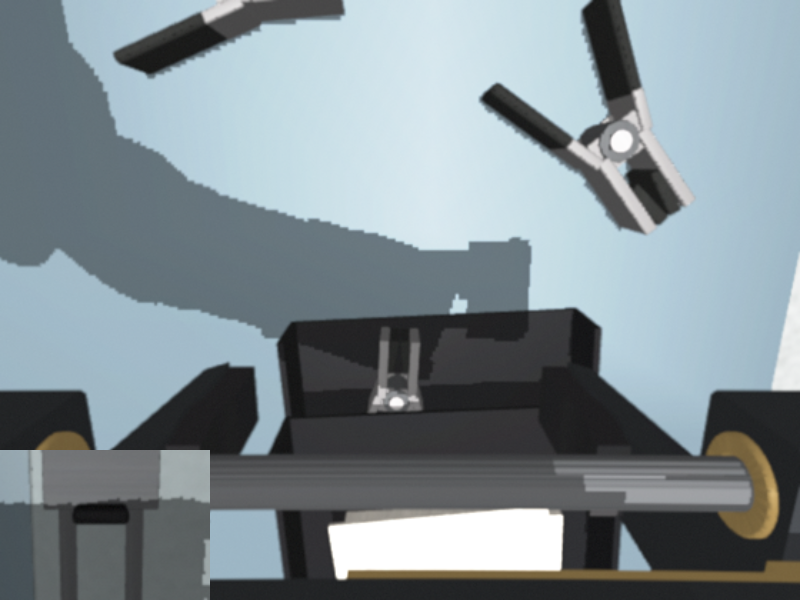

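```bash
python3 - <<'E'
from h import *
d=np.load('w3.npz',allow_pickle=True);w=d['w'].item();f=lambda u,v:(u*.7,v*.7)
for n,uv,z in [('tipL',(381,328),.034),('tipR',(420,328),.034),('pin',(397,403),.034),('L2',(377,385),.034),('R2',(417,385),.034),('tray fr',(292,322),.046),('tray fl',(575,308),.046),('upper front edge left',(293,415),.05),('upr',(540,405),.05)]:
  print(n,onz(w,f(*uv),z).round(4))
E
```

```text
tipL [0.5223 0.2109 0.034 ]
tipR [0.5224 0.2358 0.034 ]
pin [0.5747 0.2207 0.034 ]
L2 [0.5616 0.2077 0.034 ]
R2 [0.5618 0.234  0.034 ]
tray fr [0.5141 0.1572 0.046 ]
tray fl [0.5064 0.3286 0.046 ]
upper front edge left [0.5746 0.1549 0.05  ]
upr [0.5685 0.3107 0.05  ]
```

```bash
cat >> h.py <<'E'
def tilt(yaw,t): # down(yaw), tool tip leaning t deg towards -tool x
    return down(yaw)*Ro.from_euler('y',-t,degrees=True)
E
python3 - <<'E'
from h import *
R=tilt(177,12);print(R.as_matrix().round(3))
show([.544,.223,.10],R);show([.544,.223,.011],R)
E
```

```text
[[-0.977  0.052  0.208]
 [ 0.051  0.999 -0.011]
 [-0.208  0.    -0.978]]
shift [-53.2   1.6  98.3] turn [  0.1 -12.1   2.5]
shift [-53.4   1.8 187.3] turn [  0.1 -12.1   2.5]
```

Call:
{"fn": "move_arm", "kwargs": {"targets": [[[0.6,-26,1,40,0,-6,1],[0.6,-53,1,80,0,-12,2.5],[0.6,-53,1,110,0,-12,2.5],[0.6,-53,1,110,0,-12,2.5]]]}}

```text
clock: 6.5
tool_pos: [0.5434, 0.222, 0.0878]
eef_rot: [0.026, 0.994, -0.003, 0.103]
contact_force: [0.0, 0.2, 0.8]
opening: 0.605
finger_force: 0.0
```

Call:
{"fn": "move_arm", "kwargs": {"targets": [[[0.6,6,1,30,0,0,0],[0.6,12,1,56,0,0,0],[0.6,15,1,71,0,0,0],[0.6,16,1,75,0,0,0],[0.6,16,1,75,0,0,0]]], "newtons": 20}}

```text
clock: 7.12
tool_pos: [0.545, 0.2259, 0.0139]
eef_rot: [0.026, 0.994, -0.0, 0.105]
contact_force: [-0.7, 0.6, -0.2]
opening: 0.598
finger_force: 0.0
```

Call:
{"fn": "move_arm", "kwargs": {"targets": [[[0.1,0,0,0,0,0,0],[0.1,0,0,0,0,0,0],[0.1,0,0,0,0,0,0],[0.1,0,0,0,0,0,0]]]}}

```text
clock: 7.62
tool_pos: [0.5444, 0.2261, 0.0135]
eef_rot: [0.025, 0.994, -0.001, 0.105]
contact_force: [-1.0, -1.4, 4.6]
opening: 0.291
finger_force: 20.0
```

Call:
{"fn": "move_arm", "kwargs": {"targets": [[[0.1,-1,0,-4,0,0,0],[0.1,15,0,-8,0,0,0],[0.1,35,0,-12,0,0,0],[0.1,55,0,-16,0,0,0],[0.1,75,0,-20,0,0,0],[0.1,93,0,-24,0,0,0],[0.1,82,0,-74,0,0,0],[0.1,71,0,-124,0,0,0],[0.1,61,0,-170,0,0,0],[0.1,61,0,-170,0,0,0]]]}}

```text
clock: 8.88
tool_pos: [0.4501, 0.2315, 0.1696]
eef_rot: [0.026, 0.994, 0.001, 0.106]
contact_force: [0.2, 0.2, -1.7]
opening: 0.295
finger_force: 20.0
```

```bash
python3 - <<'E'
from h import *
s=r.get_state();print(s['tool_pos'],s['q'])
R0=Ro.from_quat(s['eef_rot'])
for a,p in ((-95,[.50,.07,.16]),(-95,[.49,.08,.16])):
  show(p,Ro.from_euler('z',a,degrees=True)*R0)
im=r.snapshot('wrist');b=r.snapshot('side')
save('g',np.vstack([cv2.resize(np.hstack([im,b]),(800,300))]))
E
```

```text
[0.45006752 0.2315339  0.16959844] [-0.36407161  0.63139529 -0.44900785  2.15613178  1.06997666  0.46061273
 -0.18295575]
shift [ -55.  -158.9   20.5] turn [20.1 -0.7 92.8]
shift [ -44.7 -149.4   18.3] turn [20.1 -0.7 92.8]
```

View pics/g.png

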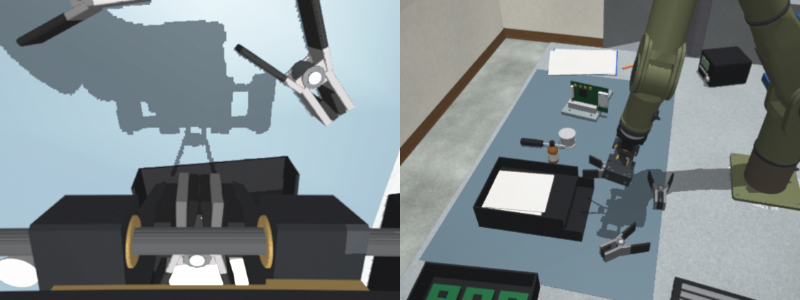

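Call:
{"fn": "move_arm", "kwargs": {"targets": [[[0.1,-5,-15,2,2,0,9.3],[0.1,-10,-31,4,4,0,18.6],[0.1,-15,-47,6,6,0,27.9],[0.1,-20,-63,8,8,0,37.1],[0.1,-26,-79,10,10,0,46.4],[0.1,-32,-95,12,12,0,55.7],[0.1,-38,-111,14,14,0,65],[0.1,-44,-127,16,16,0,74.2],[0.1,-50,-143,18,18,0,83.5],[0.1,-55,-159,20,20.1,-0.7,92.8]]]}}

```text
clock: 10.22
tool_pos: [0.4989, 0.0679, 0.1567]
eef_rot: [0.751, 0.651, -0.081, 0.072]
contact_force: [-0.0, -0.0, -0.5]
opening: 0.292
finger_force: 20.0
```

```bash
python3 - <<'E'
from h import *
s=r.get_state();print(s['tool_pos'],s['q'])
for z in(.12,.03,.01):show([.527,-.07,z],tilt(-8.3,12))
E
```

```text
[0.49892428 0.06785606 0.1567249 ] [-0.25265481  0.6981818  -0.16274699  1.94802343  0.48441658  0.67045271
 -0.93340785]
shift [-121.4   47.3   64.6] turn [19.2  0.2 88.1]
shift [-102.    47.   152.5] turn [19.2  0.2 88.1]
shift [-97.6  47.  172. ] turn [19.2  0.2 88.1]
```

Call:
{"fn": "move_arm", "kwargs": {"targets": [[[0.1,-13,5,7,2,0,9.5],[0.1,-27,10,14,4.2,0,19],[0.1,-40,16,21,6.3,0,28.5],[0.1,-54,21,28,8.4,0,38],[0.1,-67,26,35,10.5,0,48],[0.1,-81,31,42,12.5,0,57.5],[0.1,-94,37,50,14.6,0,67],[0.1,-108,42,57,16.7,0,76.5],[0.1,-121,47,65,18.8,0.2,86],[0.1,-121,47,65,19.2,0.2,88]]]}}

```text
clock: 11.48
tool_pos: [0.5269, -0.0711, 0.1193]
eef_rot: [0.992, -0.071, -0.105, -0.006]
contact_force: [-0.7, 0.2, -1.3]
opening: 0.294
finger_force: 20.0
```

```bash
python3 - <<'E'
from h import *
s=r.get_state();print(s['tool_pos'],s['q'],s['contact_force'])
for z in(.03,.013):show([.527,-.07,z],tilt(-8.3,12))
E
```

```text
[ 0.5268538  -0.07105853  0.11925153] [ 0.01403501  0.82745329  0.07586579  1.75511976 -0.09800477  0.77372832
 -1.56408446] [-0.71528164  0.17274034 -1.33705031]
shift [18.7 -1.3 87.3] turn [0.2 0.1 0.1]
shift [ 22.2  -1.3 103.9] turn [0.2 0.1 0.1]
```

Call:
{"fn": "move_arm", "kwargs": {"targets": [[[0.1,9,-1,44,0,0,0],[0.1,18,-1,85,0,0,0],[0.1,21,-1,98,0,0,0],[0.1,22,-1,104,0,0,0],[0.1,22,-1,106,0,0,0],[0.1,22,-1,106,0,0,0]]]}}

```text
clock: 12.22
tool_pos: [0.5281, -0.0676, 0.0132]
eef_rot: [0.992, -0.069, -0.103, -0.007]
contact_force: [0.8, 0.3, -1.3]
opening: 0.292
finger_force: 20.0
```

Call:
{"fn": "move_arm", "kwargs": {"targets": [[[0.1,0.5,0,2,0,0,0],[0.1,0.5,0,2,0,0,0]]]}}

```text
clock: 12.48
tool_pos: [0.5277, -0.0676, 0.0105]
eef_rot: [0.992, -0.069, -0.104, -0.007]
contact_force: [-0.4, 0.1, -0.7]
opening: 0.284
finger_force: 20.0
```

Call:
{"fn": "move_arm", "kwargs": {"targets": [[[0.6,0,0,0,0,0,0],[0.6,0,0,0,0,0,0],[0.6,0,0,0,0,0,0],[0.6,-4,0,-20,0,0,0],[0.7,-13,0,-60,0,0,0],[0.8,-25,0,-120,0,0,0],[1,-55,0,-170,0,6,0],[1,-90,0,-190,0,12,0],[1,-90,0,-190,0,12,0],[1,-90,0,-190,0,12,0]]]}}

```text
clock: 13.72
tool_pos: [0.4803, -0.061, 0.2158]
eef_rot: [0.998, -0.069, 0.001, -0.0]
contact_force: [0.7, -0.1, -0.4]
opening: 1.005
finger_force: 0.0
```

```bash
python3 - <<'E'
from h import *
s=r.get_state();print(s['clock'],s['tool_pos'],s['q'])
w=r.camera_info('wrist');im=r.snapshot('wrist');np.savez('w4',im=im,w=w)
save('w4',cv2.resize(im,(800,600)))
E
```

```text
13.725 [ 0.48026518 -0.06096738  0.21577732] [-0.02745845  0.5452266   0.09127194  2.01800734 -0.08771741  0.5789688
 -1.58489637]
```

View pics/w4.png

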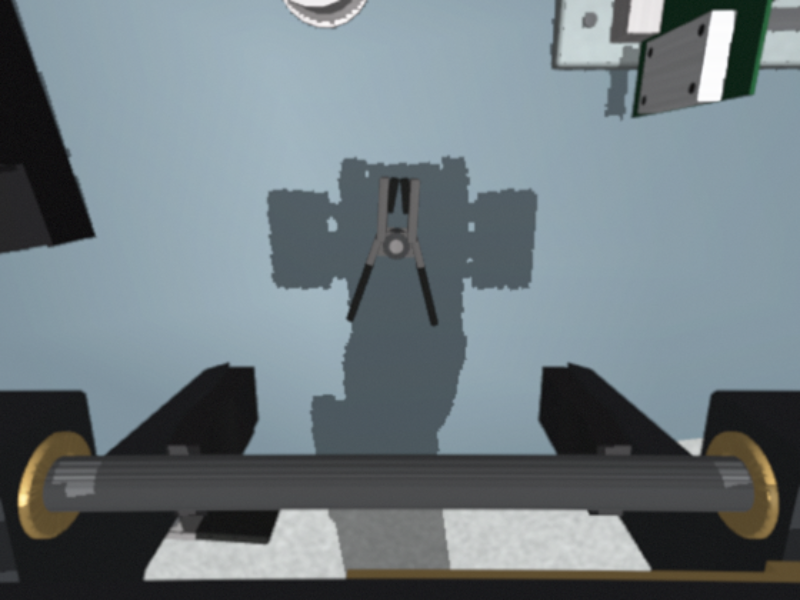

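```bash
python3 - <<'E'
from h import *
d=np.load('w4.npz',allow_pickle=True);w=d['w'].item();f=lambda u,v:(u*.7,v*.7)
P={n:onz(w,f(*uv),.03) for n,uv in dict(tip=(399,179),pin=(397,246),hL=(350,320),hR=(435,324)).items()}
for n in P:print(n,P[n].round(4))
h=(P['hL']+P['hR'])/2;t=P['tip'];a=t-h;print('yaw',np.degrees(np.arctan2(a[1],a[0])),'len',np.linalg.norm(a),'spread',np.linalg.norm(P['hL']-P['hR']))
a/=np.linalg.norm(a)
for b,n in((t,43),(P['pin'],0),(h,-60)): print((b-a*(n+42)/1000).round(4))
print(pix(w,[vice(-.1,-.001,.13),vice(-.1,-.001,.018),vice(-.1,.011,.11),vice(-.1,.011,.05),vice(-.1,.001,.11),vice(-.064,.011,.05)])/.7)
E
```

```text
tip [ 0.5383 -0.0703  0.03  ]
pin [ 0.4966 -0.0632  0.03  ]
hL [ 0.451  -0.0247  0.03  ]
hR [ 0.4402 -0.0815  0.03  ]
yaw -10.51886379506248 len 0.09425150466847701 spread 0.05773372641381392
[ 0.4547 -0.0548  0.03  ]
[ 0.4553 -0.0556  0.03  ]
[ 0.4633 -0.0564  0.03  ]
[[756.08991553  89.78613586]
 [634.64415637 114.7677017 ]
 [698.95691006  96.13807487]
 [638.54360419 109.61804571]
 [721.44389327  96.04231935]
 [648.1299139   38.6793438 ]]
```

```bash
sed -i 's/^VO=.*;/VO=np.array([.6537,-.2352]);/' h.py; python3 - <<'E'
from h import *
for z in(.05,.005):show([.456,-.0555,z],down(-9.7))
E
```

```text
shift [-25.7  -1.9 165.1] turn [-0.  -0.1  1.8]
shift [-25.8  -1.9 210.1] turn [-0.  -0.1  1.8]
```

Call:
{"fn": "move_arm", "kwargs": {"targets": [[[0.95,-8,-1,55,0,0,1],[0.95,-17,-2,110,0,0,1.8],[0.95,-26,-2,160,0,0,1.8],[0.95,-26,-2,190,0,0,1.8],[0.95,-26,-2,203,0,0,1.8],[0.95,-26,-2,208,0,0,1.8],[0.95,-26,-2,208,0,0,1.8]]], "newtons": 35}}

```text
clock: 14.65
tool_pos: [0.4591, -0.0557, 0.0083]
eef_rot: [0.998, -0.07, -0.005, -0.001]
contact_force: [0.4, 0.4, -0.3]
opening: 0.952
finger_force: 0.0
```

Call:
{"fn": "move_arm", "kwargs": {"targets": [[[0.95,-3,0,3,0,0,0],[0.95,-3,0,3,0,0,0],[0.3,-3,0,3,0,0,0],[0.3,-3,0,3,0,0,0],[0.3,-3,0,3,0,0,0],[0.3,-3,0,3,0,0,0],[0.3,-3,0,3,0,0,0]]]}}

```text
clock: 15.52
tool_pos: [0.4556, -0.0555, 0.008]
eef_rot: [0.997, -0.071, -0.006, -0.001]
contact_force: [-0.6, -0.2, -0.1]
opening: 0.407
finger_force: 12.1
```

Call:
{"fn": "move_arm", "kwargs": {"targets": [[[0.15,0,0,0,0,0,0],[0.15,0,0,0,0,0,0],[0.15,0,0,0,0,0,0],[0.15,0,0,0,0,0,0]]]}}

```text
clock: 16.02
tool_pos: [0.4556, -0.0554, 0.008]
eef_rot: [0.997, -0.071, -0.006, -0.001]
contact_force: [0.4, -0.0, -0.3]
opening: 0.327
finger_force: 35.0
```

Call:
{"fn": "move_arm", "kwargs": {"targets": [[[0.15,0,0,-10,0,0,0],[0.15,0,0,-50,0,0,0],[0.15,0,0,-100,0,0,0],[0.15,0,0,-100,0,0,0],[0.15,0,0,-100,0,0,0]]]}}

```text
clock: 16.65
tool_pos: [0.4566, -0.0549, 0.1079]
eef_rot: [0.998, -0.07, -0.006, -0.001]
contact_force: [-0.0, 0.3, -0.4]
opening: 0.327
finger_force: 35.0
```

```bash
python3 - <<'E'
from h import *
s=r.get_state();print(s['clock'],s['tool_pos'],s['q'],Ro.from_quat(s['eef_rot']).as_matrix().round(3).tolist())
w=r.camera_info('wrist');im=r.snapshot('wrist');b=r.snapshot('side');np.savez('w5',im=im,w=w,b=b)
c=r.camera_info('side');q=pix(c,[s['tool_pos']])[0];print(q)
x,y=(q-[80,45]).astype(int);v=cv2.resize(b[y:y+90,x:x+120],(400,300))
save('w5',np.hstack([cv2.resize(im[100:400,130:430],(400,400)),np.vstack([v,np.zeros((100,400,3),np.uint8)])]))
E
```

```text
16.65 [ 0.45657455 -0.05489717  0.10794339] [-0.22957747  0.77937768  0.41840345  2.17248711 -0.88740689  0.37938805
 -0.78009438] [[0.99, -0.14, -0.011], [-0.14, -0.99, 0.003], [-0.011, -0.001, -1.0]]
[319.63868144 174.70085934]
```

View pics/w5.png

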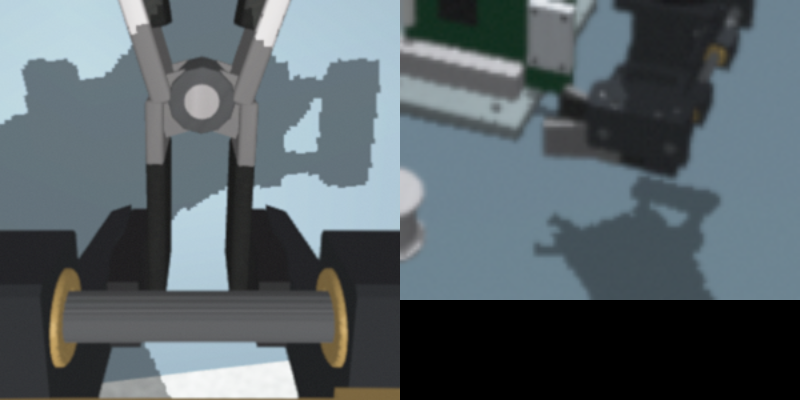

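```bash
python3 - <<'E'
from h import *
d=np.load('w5.npz',allow_pickle=True);w=d['w'].item();s=r.get_state()
R=Ro.from_quat(s['eef_rot'])
g=lambda u,v:(130+u*.75,100+v*.75)
for n,uv in dict(pin=(202,100),sL=(158,163),sR=(246,165),jL=(130,0),jR=(278,0)).items():
  print(n,(R.inv().apply(onz(w,g(*uv),s['tool_pos'][2]+.022)-s['tool_pos'])*1000).round(1))
Rt=down(VY)
for dx in(-60,0):
  T=vice(-.1+dx/1000,.005,.073); T=T-Rt.apply([.051,0,0])  # assuming pin at +42
  print(T.round(4));show([T[0],T[1],.073],Rt)
E
```

```text
pin [ 48.9   1.3 -22.7]
sL [ 31.6 -10.6 -22.4]
sR [ 31.1  13.3 -22.4]
jL [ 73.6 -16.5 -23. ]
jR [ 73.7  19.9 -23. ]
[ 0.4456 -0.1997  0.073 ]
shift [ 10.5 144.7  33.8] turn [-0.1  0.8  0.2]
[ 0.505  -0.2084  0.073 ]
shift [ 70.5 145.   33. ] turn [-0.1  0.8  0.2]
```

Call:
{"fn": "move_arm", "kwargs": {"targets": [[[0.15,1,36,8,0,0.2,0],[0.15,2,72,16,0,0.4,0],[0.15,3,108,25,0,0.8,0.2],[0.15,4,143,34,0,0.8,0.2],[0.15,4,143,34,0,0.8,0.2],[0.15,4,143,34,0,0.8,0.2]]]}}

```text
clock: 17.5
tool_pos: [0.4395, -0.1967, 0.0731]
eef_rot: [0.997, -0.072, 0.0, -0.001]
contact_force: [-0.3, 0.6, -0.9]
opening: 0.329
finger_force: 35.0
```

```bash
python3 - <<'E'
from h import *
s=r.get_state();print(s['clock'],s['tool_pos'],Ro.from_quat(s['eef_rot']).as_matrix().round(3).tolist())
w=r.camera_info('wrist');im=r.snapshot('wrist');b=r.snapshot('side');np.savez('w6',im=im,w=w,b=b)
v=cv2.resize(b[100:190,240:360],(400,300),interpolation=cv2.INTER_CUBIC)
save('w6',np.hstack([cv2.resize(im[0:300,130:430],(400,400)),np.vstack([v,np.zeros((100,400,3),np.uint8)])]))
print(pix(w,[vice(-.1,-.001,.13),vice(-.1,.001,.11),vice(-.1,.011,.11),vice(-.1,.011,.05)]))
E
```

```text
17.5 [ 0.43954598 -0.19668681  0.0730718 ] [[0.989, -0.145, 0.001], [-0.145, -0.989, 0.002], [0.001, -0.002, -1.0]]
[[ 316.94575761 -145.13496467]
 [ 300.75745172  -89.11776242]
 [ 260.84114131  -89.09734809]
 [ 267.98150611   -9.71942569]]
```

View pics/w6.png

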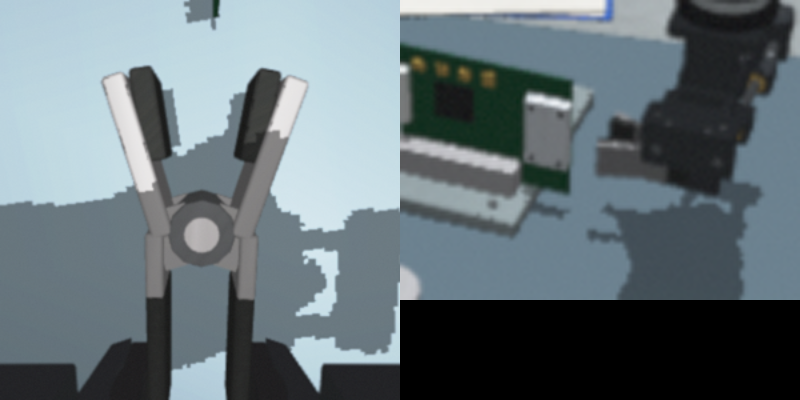

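```bash
python3 - <<'E'
from h import *
d=np.load('w6.npz',allow_pickle=True);w=d['w'].item();s=r.get_state();c=r.camera_info('side')
a=np.radians(VY)
def inv(P): q=P[:2]-VO; return np.round([1000*(np.cos(a)*q[0]+np.sin(a)*q[1]),1000*(-np.sin(a)*q[0]+np.cos(a)*q[1]),1000*P[2]],1)
g=lambda u,v:(130+u*.75,v*.75)
for n,uv,z in [('boardbot',(217,16),.018),('pin',(202,235),.095),('tipL',(103,80),.095),('tipR',(307,86),.095),('inL',(150,68),.095),('inR',(260,70),.095),('tcp',None,0)]:
  print(n,inv(onz(w,g(*uv),z)) if uv else inv(s['tool_pos']))
sv=lambda u,v:(240+(u-400)*.3,100+v*.3)
# near (+y) jaw tip, side face: bottom & top corners
for y in(.02,):
  for z in(.065,.095): 
    q=pix(c,vice(-.13,y,z))[0]; print(z,400+(q[0]-240)/.3,(q[1]-100)/.3)
q=pix(c,[vice(-.1,.011,.11),vice(-.1,.011,.05),vice(-.1,0,.13)]);print(np.c_[400+(q[:,0]-240)/.3,(q[:,1]-100)/.3])
E
```

```text
boardbot [-100.2   -0.4   18. ]
pin [-169.5    5.5   95. ]
tipL [-132.3   29.2   95. ]
tipR [-133.6  -19.5   95. ]
inL [-129.6   18.    95. ]
inR [-130.1   -8.1   95. ]
tcp [-217.     7.8   73.5]
0.065 599.8299916982825 166.9446444261598
0.095 601.2189812558527 136.08623919990606
[[569.18385345 106.03009844]
 [567.34603819 167.56853375]
 [574.46785183  77.19487419]]
```

Call:
{"fn": "move_arm", "kwargs": {"targets": [[[0.15,10,0,-1,0,0,0],[0.15,25,0,-1,0,0,0],[0.15,38,0,-1,0,0,0],[0.15,48,0,-1,0,0,0],[0.15,54,0,-1,0,0,0],[0.15,57,0,-1,0,0,0],[0.15,57,0,-1,0,0,0]]]}}

```text
clock: 18.48
tool_pos: [0.4963, -0.2059, 0.075]
eef_rot: [0.997, -0.072, 0.001, -0.0]
contact_force: [0.0, 0.1, 0.2]
opening: 0.328
finger_force: 35.0
```

Call:
{"fn": "move_arm", "kwargs": {"targets": [[[0.15,2,0,0,0,0,0],[0.15,4,0,0,0,0,0],[0.15,5,0,0,0,0,0],[0.15,5,0,0,0,0,0]]]}}

```text
clock: 18.98
tool_pos: [0.4984, -0.2063, 0.0748]
eef_rot: [0.997, -0.073, -0.001, -0.001]
contact_force: [-6.6, 0.4, 2.2]
opening: 0.327
finger_force: 35.0
```

Call:
{"fn": "move_arm", "kwargs": {"targets": [[[0.45,0,0,0,0,0,0],[0.5,0,0,0,0,0,0],[0.55,0,0,0,0,0,0],[0.65,0,0,0,0,0,0],[0.8,0,0,0,0,0,0],[0.8,0,0,0,0,0,0]]]}}

```text
clock: 19.73
tool_pos: [0.5019, -0.2069, 0.0752]
eef_rot: [0.997, -0.072, 0.002, 0.0]
contact_force: [0.3, 0.1, -0.6]
opening: 0.798
finger_force: 0.0
```

```bash
python3 - <<'E'
from h import *
s=r.get_state();print(s['clock'],s['tool_pos'],s['finger_force'])
w=r.camera_info('wrist');im=r.snapshot('wrist');b=r.snapshot('side');np.savez('w7',im=im,w=w,b=b)
v=cv2.resize(b[100:190,240:360],(400,300),interpolation=cv2.INTER_CUBIC)
save('w7',np.hstack([cv2.resize(im[0:300,130:430],(400,400)),np.vstack([v,np.zeros((100,400,3),np.uint8)])]))
E
```

```text
19.725 [ 0.50192104 -0.2069077   0.07517917] 0.0
```

View pics/w7.png

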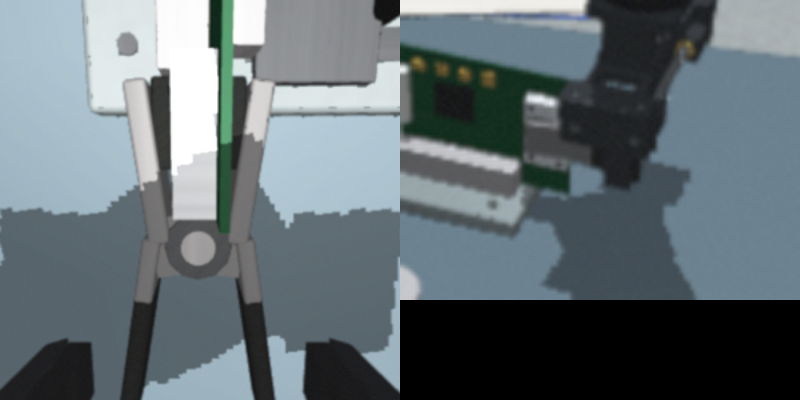

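The clamp is on: in the wrist crop its barrel meets the edge at about (198,225) and the fingers are clear of the handles. I'll go straight up.

Call:
{"fn": "move_arm", "kwargs": {"targets": [[[0.8,-1,0,-10,0,0,0],[0.8,-1,0,-40,0,0,0],[0.8,-1,0,-90,0,0,0],[0.8,-20,0,-140,0,0,0],[0.8,-40,0,-160,0,0,0],[0.8,-40,0,-160,0,0,0],[0.8,-40,0,-160,0,0,0],[0.8,-40,0,-160,0,0,0]]]}}

```text
clock: 20.82
tool_pos: [0.4618, -0.2006, 0.2339]
eef_rot: [0.997, -0.072, 0.001, -0.0]
contact_force: [0.2, -0.4, -0.1]
opening: 0.799
finger_force: 0.0
```

```bash
python3 - <<'E'
from h import *
b=r.snapshot('side');im=r.snapshot('wrist')
v=cv2.resize(b[100:190,240:360],(400,300),interpolation=cv2.INTER_CUBIC)
save('w8',np.hstack([cv2.resize(im,(400,300)),v]))
E
```

```text
(no output)
```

View pics/w8.png

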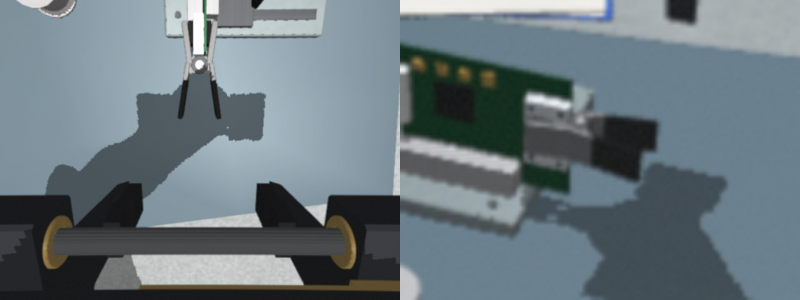

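The clamp hangs straight and level at the spreader's mid height (side crop 525–655, 120–180), and the arm is clear. I'm handing in.

```bash
python3 -c "
from plant import r
print(r.finish_job())"
```

```text
the job is handed in; nothing more can be done
None
```

The vice jaw is home and the smallest clamp is clipped straight and level over the board's front edge at the spreader's mid height, its throat against the edge. I handed the job in at about 21 s; the call returned no verdict.

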